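# Load a tilted housing and hold its cover flush on the sloped face

### The arm

A 7-joint arm with a two-finger parallel gripper is mounted at the origin on a cart in front of the work surface, level with it; the furniture and walls round the work are solid. World frame = base frame: x ahead of the robot, y to its left, z up, the work surface at z = 0. Lengths are in m, angles in rad, forces in N, time in s.
With the tool pointing down it reaches from about 0.4 to 0.85 m from the base axis. Payload 10.4 kg.
Tool frame: the origin (TCP) lies on the centre line of the jaws, within the pads' length; the fingertips stand 14 mm ahead of it and the grasp point (between the pads) lies 5 mm behind it (env.tcp_to_tips is the distance from the TCP to the fingertips, in m); z points along the fingers, y is the line along which they close (so a half turn about z gives the same grasp; the last joint's range is limited). The gripper opens to 85 mm and grips with 20 to 120 N. Pads are 22 mm wide; open, the fingers measure 114 mm over their backs; the gripper's body (76 mm by 85 mm) begins 54 mm behind the grasp point. The pads swing forward as they close: fully open they stand 13 mm farther back than shut.
Start: joints at [1.281, 0.332, -0.065, 1.46, 0.022, 1.35, -0.088], TCP at [0.165, -0.603, 0.223] pointing down, gripper open.
Joint ranges: [-2.6, 2.6], [-0.5, 2.12], [-1.47, 1.34], [0.16, 2.42], [-1.27, 4.41], [0.06, 2.06], [-2.6, 2.6]. Speed limits (rad/s): [2.22, 2.22, 2.79, 2.79, 3.14, 3.14, 3.14].

### API

Orientations are given as a unit quaternion [x, y, z, w].
In Python, from cell import monitor, snapshot, order, env gives the robot as it stands.
- The arm moves only by the shell command python3 -m crank 'ROWS' [OPENING]. ROWS is JSON, a list of rows, each a list of 6 numbers: the shift along the tool's x, y, z scaled (see below), then the turn, a rotation vector about the tool's x, y, z scaled (see below). A call has 1 to 20 rows; each row is the pose to reach, as a shift and turn from the pose commanded when the call began, along the tool's axes at that moment; what a row does not reach only later rows make up. The controller multiplies each number of a shift by 80 cm and each number of a turn by 45 degrees. A row lasts 1/12 s, in which the tool goes at most 41.7 mm and 7.16 degrees, less where a joint would pass 70% of its speed; a pose out of reach is approached as far as the arm can. A call with a number of a shift or a turn outside -1 to 1 is refused whole. A call with a gripper value outside its range is refused whole. OPENING is the gripper's target within -1 to 1 (fully open at 1, half-way at 0, shut at -1), set as the call begins (- or left out, the last holds). The fingers move at their own pace and stop on an object; the grip force is fixed at half the most. Time passes only in rows, so rows that repeat a pose let the fingers close. It gives the time, the measured TCP pose, the force, the opening and the grip force at its end, in the units of the state.
- monitor.get_state(): the state, without advancing time (a new reading comes with each control period).
- snapshot(name): name is "scene" or "side" or "wrist"; returns a dict with "frame" (384x512x3 uint8, red, green, blue), "z_map" (384x512 float32, m along the optical axis (not along the pixel's ray), 0 where there is no reading), "fx", "fy", "cx", "cy" (pixels), "k1" (the pictures are not rectified: a ray, as slopes to the right and down, at radius r is drawn at 1 + k1 r^2 times it, then the intrinsics apply), "R" (3x3) and "t" (3): a world point X has camera coordinates R X + t. Camera axes: x right, y down, z forward; pixel columns grow to the right and rows downward; lengths in m; the calibration is good to about 2 mm. A picture is of the moment at which its call begins.
- order.hand_in(): hands the job in; it is judged then, once.
The state is a dict: "time": time; "q": joint angles; "qd": joint speeds; "joint_torque": joint torques, N m; "tool_pos": TCP position; "tcp_rot": TCP orientation; "force": force on the tool from outside, world axes, zero at the start; "ft_torque": the same for the moment, N m; "width": finger opening in m; "gripper_force": force on a finger pad.
Only numpy, scipy, OpenCV 4.12 (cv2) and the standard library are available. Lean on these libraries where they do the work, as an engineer would, in place of code of your own. Each camera call takes 0.05 s, during which the arm holds its last target. There are 200 camera calls.

### The job

Put the loose bronze-coloured bushing into the open chamber of the blue housing and let go of it. Then close the chamber: lift the steel cover by its red handle, tilt it to match the housing's sloped top face and hold it flush there, centred over the opening and square with the housing, pressing lightly, and finish while still gripping and pressing it. Leave the pipe flange, half ring and red screwdriver alone, and do not force the housing out of its set tilt.

Things in the scene. Friction and masses are not known exactly. Their poses are not given: they have to be found in the camera images.
- housing: Blue open-topped housing, 126 (x) x 112 (y) x 70 mm (z), between the cheeks of a stand fixed to the bench (base 150 x 154 mm, cheeks to 76 mm out in y, all below the face). Origin: middle of the block, on its level pivot axis (y), 80 mm above the bench. A stiff joint (holds 40 N pushes) keeps it tilted 0.2 to 0.5 rad, its top leaning to its -x side, roughly towards the robot.
- face (a point): Middle of the opening in the housing's flat bright-metal top face, 35 mm above the housing's origin along its z. z is the face's outward normal (sloped), x points up the slope along the long side, y level. The rectangular chamber opening is 90 (x) x 76 mm (y), the rim round it 18 mm wide, the chamber 64 mm deep.
- cover: Loose steel plate, 120 (x) x 106 (y) x 8 mm, about 0.3 kg. Origin: centre of its underside, z to the handle side. Handle: red bar along x, 72 mm long, 14 mm thick, 26 to 46 mm above the underside, on black posts at x = +-30 mm; 48 mm of bar is free between them, with air beneath. Gripped across the bar, it can swivel about the jaws' line when pushed. May go on turned by a half turn.
- bushing: Loose bronze-coloured bushing (short tube), 40 mm in diameter and 50 mm high, standing on the bench. Origin at the centre of its underside, z along its axis. It may stand, lean or lie in the chamber.
- pipe_flange: Bystander: grey round pipe flange, 95 mm in diameter, 26 mm high, origin at the centre of its underside. To be left alone.
- half_ring: Bystander: rusty half ring lying flat, 42 x 98 x 16 mm, origin at the centre of its underside. To be left alone.
- red_screwdriver: Bystander: screwdriver with red handle lying flat, 25 x 197 x 28 mm, long along its y, origin at the centre of its underside. To be left alone.
Things that resemble listed ones, but are neither listed nor needed, are in the scene too. Of the things that look like the bushing, take the one that is farthest to the robot's right at the start.

How it is judged:
On the way, in this order (a step that is already met when the one before it is completed fails the run):
1. the bushing is in the chamber and let go (x of bushing in the frame of face between -0.046 and 0.046 m and y of bushing in the frame of face between -0.039 and 0.039 m and z of bushing in the frame of face between -0.075 and -0.01 m and contact force between the fingers and bushing below 0.1 N), for 0.2 s.
2. the cover is carried clear of the bench (height (world z) of cover above 0.06 m and contact force between the fingers and cover above 1 N), for 0.2 s.
At the end, for the whole second after the job is handed in: Bushing inside the chamber below the face; cover flush on the sloped face, handle outwards (parallel within 2 degrees, gap under 2 mm), centred within 8 mm along each side, square within 5 degrees, at rest, gripped (over 4 N) and pressed on the housing with 3 to 30 N (x of bushing in the frame of face between -0.046 and 0.046 m and y of bushing in the frame of face between -0.039 and 0.039 m and z of bushing in the frame of face between -0.075 and -0.01 m and angle between the z axis of cover and the z axis of face, either way round below 0.035 rad and angle between cover's own z axis and vertical below 0.7 rad and angle between the x axis of cover and the x axis of face, either way round below 0.09 rad and x of cover in the frame of face between -0.008 and 0.008 m and y of cover in the frame of face between -0.008 and 0.008 m and z of cover in the frame of face between -0.002 and 0.002 m and contact force between cover and housing between 3 and 30 N and contact force between the fingers and cover above 4 N and linear speed of cover below 0.01 m/s); the arm keeps its last pose, push and grip.
It fails at once if a bystander is moved by more than 20 mm (distance of any of pipe_flange, half_ring, red_screwdriver from where it was at the start of the episode above 0.02 m).
It fails at once if the housing is forced out of its set tilt (its face shifts by more than 4 mm) (distance of face from where it was at the start of the episode above 0.004 m).
It fails at once if the cover is rammed against the housing with more than 80 N (contact force between cover and housing above 80 N).
It also fails if it takes over 58 s, if anything falls off the work surface, if the arm or the gripper's body presses on something with over 40 N, if the wrist force passes 120 N, or if a joint passes its speed limit or range.

## Working session

There is one attempt and no reset: what is moved stays moved. The work goes in short steps, Python scripts to look and compute and a shell command to move; the robot and the scene stay as the last step left them, time stands still between calls to the robot, and variables do not carry over. Pictures are saved under pics/ and viewed, at most 10 in all, crops included, and the job is handed in when it is done.

```bash
ls; mkdir -p pics
python3 - <<'E'
from cell import monitor,snapshot,env
import cv2,numpy as np
s=monitor.get_state();print({k:np.round(v,3) for k,v in s.items()})
a=[]
for n in["scene","side"]:
    d=snapshot(n);np.savez(f"pics/{n}0.npz",**d);cv2.imwrite(f"pics/{n}0.png",d["frame"][:,:,::-1]);print(n,d["R"],d["t"],d["fx"],d["k1"])
E
```

```text
pics
{'time': np.float64(0.0), 'q': array([ 1.281,  0.333, -0.065,  1.461,  0.022,  1.35 , -0.089]), 'qd': array([-0.001,  0.   ,  0.   ,  0.001,  0.001,  0.001,  0.   ]), 'joint_torque': array([ 1.0000e-03, -6.2546e+01,  5.0000e-02, -3.9160e+01,  1.6000e-02,
        1.0000e-02,  0.0000e+00]), 'tool_pos': array([ 0.165, -0.603,  0.222]), 'tcp_rot': array([ 0.991,  0.133, -0.   , -0.001]), 'force': array([-0.337, -0.683, -0.039]), 'ft_torque': array([ 0.011, -0.022, -0.001]), 'gripper_force': np.float64(0.0), 'width': np.float64(0.085)}
scene [[-0.73511076 -0.67794015  0.00305438]
 [-0.37335302  0.40106903 -0.8365113 ]
 [ 0.56587958 -0.61606881 -0.54794116]] [0.4063714  0.26887182 1.00719238] 428.6734614263189 -0.08503625977963399
side [[ 0.99572981 -0.08993281 -0.02083811]
 [-0.05070581 -0.3441774  -0.93753445]
 [ 0.0771431   0.93458761 -0.34726782]] [-0.51141196  0.10795134  1.48382382] 451.61319686292654 -0.08899235195056883
```

View pics/scene0.png

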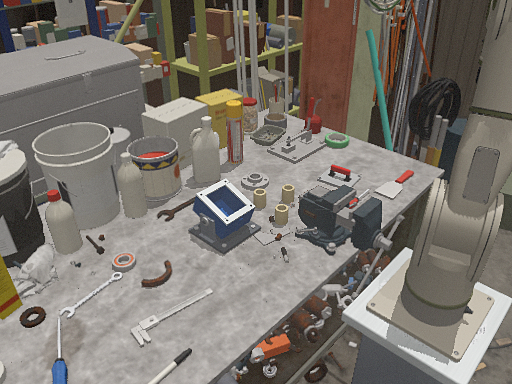

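View pics/side0.png

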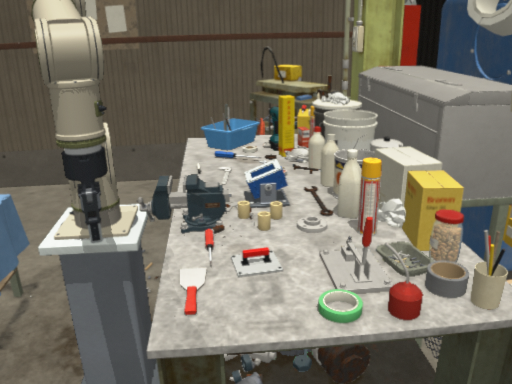

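The scene view shows the housing at (224,210), three bushings at (260,198), (288,193) and (282,213), and the cover at (341,172). In the side view the cover is at (257,262), the bushings are at (244,209), (276,209) and (264,219), and the vise is at (205,200).

```bash
cat > h.py <<'E'
import numpy as np,cv2
from scipy.spatial.transform import Rotation as Ro
def load(n):return dict(np.load(f"pics/{n}.npz"))
def cloud(d):
    h,w=d["z_map"].shape;u,v=np.meshgrid(np.arange(w),np.arange(h))
    K=np.array([[d["fx"],0,d["cx"]],[0,d["fy"],d["cy"]],[0,0,1]],float)
    p=cv2.undistortPoints(np.stack([u,v],-1).reshape(-1,1,2).astype(float),K,np.array([float(d["k1"]),0,0,0])).reshape(h,w,2)
    z=d["z_map"][...,None];c=np.concatenate([p*z,z],-1)
    return (c-d["t"])@d["R"]
E
python3 - <<'E'
from h import *
for n in["scene0","side0"]:
    d=load(n);P=cloud(d);f=d["frame"];hsv=cv2.cvtColor(f,cv2.COLOR_RGB2HSV)
    inb=(d["z_map"]>0)&(P[...,0]>.1)&(P[...,0]<1.2)&(abs(P[...,1])<.9)
    print(n,"cam",-d["R"].T@d["t"],"bench z",np.median(P[...,2][inb&(abs(P[...,2])<.02)]))
    H,S,V=[hsv[...,i].astype(int) for i in range(3)]
    masks={"bronze":(H>12)&(H<30)&(S>60)&(P[...,2]>.008)&(P[...,2]<.07),"blue":(H>100)&(H<125)&(S>120)&(P[...,2]>.03)&(P[...,2]<.2),"red":((H<8)|(H>172))&(S>150)&(P[...,2]>.005)&(P[...,2]<.2),
      "bright":(S<50)&(V>190)&(P[...,2]>.06)&(P[...,2]<.2)}
    for k,m in masks.items():
        m=(m&inb).astype(np.uint8);N,L,st,ce=cv2.connectedComponentsWithStats(m)
        for i in range(1,N):
            if st[i,4]<40:continue
            q=P[L==i];print(k,np.round(ce[i]),st[i,4],"min",np.round(np.percentile(q,3,axis=0),3),"max",np.round(np.percentile(q,97,axis=0),3),"med",np.round(np.median(q,0),3))
E
```

```text
scene0 cam [-0.1708375   0.78815915  0.77555527] bench z -0.0015729572912177526
bronze [275. 117.] 89 min [ 0.926 -0.552  0.019] max [ 0.978 -0.506  0.045] med [ 0.962 -0.538  0.033]
bronze [248. 127.] 91 min [ 0.942 -0.399  0.018] max [ 0.975 -0.317  0.067] med [ 0.955 -0.369  0.041]
bronze [223. 138.] 113 min [ 0.953 -0.238  0.009] max [ 0.963 -0.202  0.068] med [ 0.957 -0.221  0.042]
bronze [288. 193.] 185 min [ 0.517 -0.126  0.01 ] max [ 0.552 -0.09   0.05 ] med [ 0.531 -0.099  0.036]
bronze [260. 197.] 184 min [ 0.566 -0.046  0.01 ] max [ 0.601 -0.011  0.05 ] med [ 0.577 -0.023  0.036]
bronze [281. 213.] 217 min [ 0.461 -0.026  0.01 ] max [0.494 0.009 0.05 ] med [ 0.474 -0.002  0.037]
bronze [  8. 294.] 205 min [0.705 0.671 0.038] max [0.718 0.712 0.069] med [0.712 0.691 0.053]
bronze [ 10. 308.] 137 min [0.702 0.672 0.008] max [0.715 0.724 0.026] med [0.71  0.699 0.016]
blue [224. 208.] 99 min [0.57  0.098 0.046] max [0.618 0.125 0.066] med [0.593 0.114 0.056]
red [249. 101.] 89 min [ 0.954 -0.418  0.131] max [ 1.005 -0.362  0.144] med [ 0.975 -0.388  0.14 ]
red [313. 116.] 208
[... 2398 characters left out ...]
   0.015]
bright [317. 138.] 102 min [0.812 0.449 0.121] max [0.856 0.478 0.158] med [0.835 0.462 0.137]
bright [386. 143.] 178 min [0.984 0.139 0.178] max [1.078 0.215 0.189] med [1.022 0.166 0.185]
bright [331. 147.] 134 min [0.816 0.178 0.142] max [0.859 0.254 0.181] med [0.835 0.24  0.158]
bright [352. 173.] 348 min [ 0.802 -0.079  0.124] max [ 0.853 -0.046  0.19 ] med [ 0.827 -0.062  0.153]
bright [262. 170.] 199 min [0.504 0.078 0.09 ] max [0.617 0.191 0.136] med [0.561 0.133 0.113]
bright [393. 203.] 109 min [ 0.921 -0.176  0.065] max [ 0.954 -0.136  0.092] med [ 0.931 -0.163  0.083]
bright [356. 253.] 50 min [ 0.733 -0.459  0.06 ] max [ 0.743 -0.37   0.064] med [ 0.738 -0.42   0.061]
```

```bash
cat > m.py <<'E'
from h import *
from scipy.optimize import least_squares
allf=[];
for n in["scene0","side0"]:
    d=load(n);P=cloud(d);f=d["frame"];hsv=cv2.cvtColor(f,cv2.COLOR_RGB2HSV);S,V=hsv[...,1],hsv[...,2]
    x,y,z=[P[...,i] for i in range(3)]
    m=(x>.47)&(x<.65)&(y>.04)&(y<.22)&(z>.075)&(S<60)&(V>170)
    q=P[m]
    for _ in range(4):
        c=q.mean(0);nn=np.linalg.svd(q-c)[2][2];nn*=np.sign(nn[2]);r=(P-c)@nn;q=P[m&(abs(r)<.002)]
    hx=np.array([nn[2],0,-nn[0]])
    q2=(q-c);ex=np.array([1,0,0])-nn*nn[0];ex/=np.linalg.norm(ex);ey=np.cross(nn,ex)
    uv=np.c_[q2@ex,q2@ey].astype(np.float32);(ce,sz,an)=cv2.minAreaRect(uv)
    C=c+ce[0]*ex+ce[1]*ey
    print(n,"face n",nn,"tilt",np.arccos(nn[2]),"yaw of horiz",np.arctan2(-nn[1],-nn[0]),"C",C,sz,an,len(q))
    for nm,(cx,cy) in dict(A=(.535,-.111)).items():
        t=P[(abs(x-cx)<.03)&(abs(y-cy)<.03)&(z>.0465)&(z<.054)]
        (bc,br)=cv2.minEnclosingCircle(t[:,:2].astype(np.float32));print(" bush top",bc,br,len(t),t[:,2].mean())
    # cover plate
    m=(abs(x-.49)<.11)&(abs(y+.335)<.11)&(z>.005)&(z<.012);t=P[m]
    mm=cv2.morphologyEx(m.astype(np.uint8),cv2.MORPH_OPEN,np.ones((2,2)));t=P[mm>0]
    print(" plate",cv2.minAreaRect(t[:,:2].astype(np.float32)),len(t),t[:,2].mean())
    H=hsv[...,0];m=((H<8)|(H>172))&(S>150)&(abs(x-.49)<.06)&(abs(y+.335)<.04)&(z>.02)
    t=P[m];tt=t[t[:,2]>.042];print(" bar top",cv2.minAreaRect(tt[:,:2].astype(np.float32)),tt.mean(0),len(tt),t[:,2].max())
    # obstacles
    for lo,hi in[((.25,-.2),(.48,.3)),]:
        m=(x>lo[0])&(x<hi[0])&(y>lo[1])&(y<hi[1])&(z>.055);t=P[m];
        if len(t):print(" obst",np.percentile(t,1,axis=0),np.percentile(t,99,axis=0))
E
python3 m.py
```

```text
scene0 face n [-0.35605815  0.00155885  0.9344625 ] tilt 0.3640498406030674 yaw of horiz -0.004378043817763983 C [0.56048942 0.13337415 0.11173568] (0.1264340877532959, 0.11155375093221664) 0.5286586284637451 528
 bush top (0.5375316143035889, -0.10873208940029144) 0.022092245519161224 51 0.048917192956315254
 plate ((0.1973533034324646, 0.22481700778007507), (0.14033958315849304, 1.3386485576629639), 27.183103561401367) 354 0.01456313400563238
 bar top ((0.4878387749195099, -0.3336452841758728), (0.0635286346077919, 0.010740290395915508), 5.3711981773376465) [ 0.48884466 -0.33267392  0.04487365] 36 0.04787392788763872
 obst [ 0.25144813 -0.13719497  0.05666526] [0.42943861 0.04246441 0.15465957]
side0 face n [-0.35665283 -0.00099074  0.93423647] tilt 0.3646841235688858 yaw of horiz 0.0027778689967276806 C [0.56080147 0.13286515 0.11348359] (0.1255531907081604, 0.12184727936983109) 0.8852491974830627 195
 bush top (0.5396198034286499, -0.11151109635829926) 0.02178512141108513 53 0.04997671997734483
 plate ((0.4813767373561859, -0.8338342905044556), (1.127342939376831, 0.1332797408103943), 88.52351379394531) 746 0.008779242717651167
 bar top ((0.49006569385528564, -0.3366979956626892), (0.06744775921106339, 0.018369143828749657), 5.301548957824707) [ 0.48903827 -0.33963273  0.04549397] 82 0.04854031443725945
 obst [ 0.25186695 -0.13487     0.05657089] [ 0.43098595 -0.01084379  0.15570578]
```

```bash
cat > go.py <<'E'
# usage: go.py x y z yaw_deg tilt_rad  -> row for that TCP pose (tilt: tool z leans to +x of face)
import sys;from h import *;from cell import monitor
x,y,z,yaw,tilt=map(float,sys.argv[1:6]);s=monitor.get_state()
R0=Ro.from_quat(s["tcp_rot"])
T=Ro.from_euler("z",yaw,degrees=True)*Ro.from_euler("y",-tilt)*Ro.from_euler("x",np.pi)
d=R0.inv().apply(np.array([x,y,z])-s["tool_pos"])/.8
r=(R0.inv()*T).as_rotvec()/(np.pi/4)
print("t",round(float(s["time"]),2),"row",np.round(np.r_[d,r],4).tolist(),"dist",np.linalg.norm(d)*.8)
E
python3 go.py .5385 -.11 .15 0 0; python3 go.py .56 .13 .3 0 .3645
```

```text
t 0.1 row [0.6131, -0.4706, 0.091, -0.0015, 0.0002, 0.3397] dist 0.622553465278938
t 0.1 row [0.7181, -0.7531, -0.0962, -0.0634, 0.4616, 0.3357] dist 0.8360287907162033
```

```bash
R='[0.613,-0.471,0.091,0,0,0.34]'; python3 -m crank '[[0.613,-0.471,0,0,0,0.34],[0.613,-0.471,0,0,0,0.34],[0.613,-0.471,0,0,0,0.34],[0.613,-0.471,0,0,0,0.34],[0.613,-0.471,0,0,0,0.34],[0.613,-0.471,0,0,0,0.34],[0.613,-0.471,0,0,0,0.34],[0.613,-0.471,0,0,0,0.34],[0.613,-0.471,0,0,0,0.34],[0.613,-0.471,0,0,0,0.34],[0.613,-0.471,0,0,0,0.34],[0.613,-0.471,0,0,0,0.34],[0.613,-0.471,0,0,0,0.34],[0.613,-0.471,0,0,0,0.34],[0.613,-0.471,0,0,0,0.34],[0.613,-0.471,0.091,0,0,0.34],[0.613,-0.471,0.091,0,0,0.34],[0.613,-0.471,0.091,0,0,0.34],[0.613,-0.471,0.091,0,0,0.34],[0.613,-0.471,0.091,0,0,0.34]]' 1; python3 go.py .5385 -.11 .032 0 0
```

```text
time: 1.77
tool_pos: [0.5391, -0.1106, 0.152]
tcp_rot: [1.0, -0.0, 0.001, 0.0]
force: [0.4, -0.2, 0.7]
width: 0.0854
gripper_force: 0.0
t 1.77 row [-0.001, -0.0009, 0.1499, 0.0005, -0.002, -0.0013] dist 0.11995740970146768
```

```bash
python3 -m crank '[[0,0,0.08,0,0,0],[0,0,0.11,0,0,0],[0,0,0.13,0,0,0],[0,0,0.15,0,0,0],[0,0,0.15,0,0,0],[0,0,0.15,0,0,0]]' 1 && python3 -m crank '[[0,0,0,0,0,0],[0,0,0,0,0,0],[0,0,0,0,0,0],[0,0,0,0,0,0],[0,0,0,0,0,0],[0,0,0,0,0,0],[0,0,0,0,0,0],[0,0,0,0,0,0],[0,0,0,0,0,0],[0,0,0,0,0,0]]' -1 && python3 -m crank '[[0,0,-0.05,0,0,0],[0,0,-0.1,0,0,0],[0,0,-0.15,0,0,0],[0,0,-0.2,0,0,0],[0,0,-0.25,0,0,0],[0,0,-0.25,0,0,0],[0,0,-0.25,0,0,0]]'
python3 - <<'E'
from cell import snapshot
import cv2,numpy as np
for n in["side","wrist"]:
    d=snapshot(n);np.savez(f"pics/{n}1.npz",**d)
    cv2.imwrite(f"pics/{n}1.png",d["frame"][:,:,::-1])
a=[cv2.imread(f"pics/{n}1.png") for n in["side","wrist"]]
cv2.imwrite("pics/c1.png",np.hstack([a[0][60:300,150:450],a[1][::1,::1][:240,100:500]]))
E
```

```text
time: 2.27
tool_pos: [0.5395, -0.1107, 0.0319]
tcp_rot: [1.0, -0.001, 0.001, 0.0]
force: [0.7, -0.7, 2.3]
width: 0.0852
gripper_force: 0.0
time: 3.1
tool_pos: [0.5395, -0.1104, 0.0318]
tcp_rot: [1.0, -0.0, 0.001, 0.0]
force: [-1.8, 0.2, 9.1]
width: 0.0365
gripper_force: 59.0
time: 3.68
tool_pos: [0.5395, -0.1102, 0.2326]
tcp_rot: [1.0, -0.0, 0.002, 0.001]
force: [0.0, 0.4, -3.0]
width: 0.0366
gripper_force: 61.5
```

View pics/c1.png

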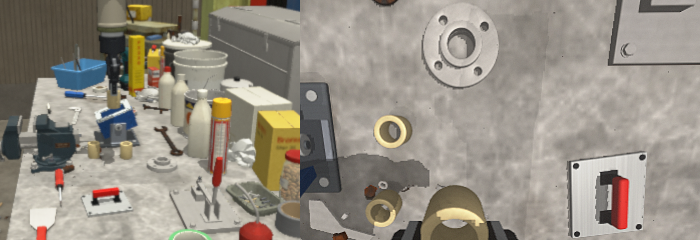

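The bushing is held, seen at the bottom of the wrist view at about (460,215). Only two bushings remain on the bench, and the cover is clear with its handle at (612,200).

```bash
python3 - <<'E'
from h import *
d=load("wrist1");P=cloud(d);hsv=cv2.cvtColor(d["frame"],cv2.COLOR_RGB2HSV);H,S,V=[hsv[...,i].astype(int) for i in range(3)]
x,y,z=[P[...,i] for i in range(3)]
m=(H>12)&(H<30)&(S>60)&(abs(x-.54)<.04)&(abs(y+.11)<.04)&(z>.1);q=P[m];print("bush",np.percentile(q,[1,50,99],axis=0).round(4),len(q))
d2=load("side1");P2=cloud(d2);h2=cv2.cvtColor(d2["frame"],cv2.COLOR_RGB2HSV)
m=(h2[...,0]>12)&(h2[...,0]<30)&(h2[...,1]>60)&(abs(P2[...,0]-.54)<.04)&(abs(P2[...,1]+.11)<.04)&(P2[...,2]>.1);q=P2[m];print("bush side",np.percentile(q,[1,50,99],axis=0).round(4),len(q))
m=((H<8)|(H>172))&(S>150)&(abs(x-.49)<.08)&(abs(y+.335)<.05)&(z>.02)
t=P[m];tt=t[t[:,2]>.043];print("bar top",cv2.minAreaRect(tt[:,:2].astype(np.float32)),tt[:,2].mean(),len(tt))
m=(abs(x-.49)<.1)&(abs(y+.335)<.1)&(z>.0045)&(z<.06)&(d["z_map"]>0)
N,L,st,ce=cv2.connectedComponentsWithStats(cv2.morphologyEx(m.astype(np.uint8),cv2.MORPH_OPEN,np.ones((3,3))))
i=1+st[1:,4].argmax();t=P[L==i];print("plate",cv2.minAreaRect(t[:,:2].astype(np.float32)),np.median(t[:,2]),st[i])
E
python3 go.py .535 .133 .26 0 .3645
python3 - <<'E'
import numpy as np
C=np.array([.5606,.133,.1125]);n=np.array([-.3564,0,.9343])
for h in(.07,.01,):print(h,C+n*h)
E
```

```text
bush [[ 0.5188 -0.1279  0.2015]
 [ 0.5354 -0.1097  0.2452]
 [ 0.5563 -0.0912  0.2657]] 4693
bush side [[ 0.5194 -0.135   0.2046]
 [ 0.536  -0.1257  0.2289]
 [ 0.5786 -0.1016  0.4389]] 198
bar top ((0.48999592661857605, -0.333633154630661), (0.07016897201538086, 0.012198594398796558), 7.55572509765625) 0.045617357679100703 484
plate ((0.4894492030143738, -0.3354727625846863), (0.12061262130737305, 0.10700826346874237), 7.473370552062988) 0.00839190652581381 [ 370  152   77   86 5739]
t 3.78 row [-0.0036, -0.304, -0.0386, 0.0, 0.4662, -0.0003] dist 0.24513549751644695
0.07 [0.535652 0.133    0.177901]
0.01 [0.557036 0.133    0.121843]
```

```bash
python3 -m crank '[[-0.0036,-0.304,-0.02,0,0.466,0],[-0.0036,-0.304,-0.02,0,0.466,0],[-0.0036,-0.304,-0.02,0,0.466,0],[-0.0036,-0.304,-0.02,0,0.466,0],[-0.0036,-0.304,-0.02,0,0.466,0],[-0.0036,-0.304,-0.02,0,0.466,0],[-0.0036,-0.304,-0.02,0,0.466,0],[-0.0036,-0.304,-0.02,0,0.466,0],[-0.0036,-0.304,-0.02,0,0.466,0],[-0.0036,-0.304,-0.02,0,0.466,0]]'; python3 go.py .525 .133 .206 0 .3645;python3 go.py .557 .133 .1218 0 .3645
```

```text
time: 4.62
tool_pos: [0.5353, 0.1313, 0.2448]
tcp_rot: [0.984, -0.001, 0.181, 0.0]
force: [0.7, -1.1, -1.5]
width: 0.0369
gripper_force: 61.6
t 4.62 row [-0.0293, -0.0021, 0.0407, 0.0014, 0.0011, -0.0027] dist 0.040179436933167424
t 4.62 row [-0.0294, -0.0022, 0.1533, 0.0014, 0.0011, -0.0027] dist 0.12490515764612649
```

```bash
python3 -m crank '[[-0.029,-0.002,0.04,0,0,0],[-0.029,-0.002,0.04,0,0,0],[-0.029,-0.002,0.06,0,0,0],[-0.029,-0.002,0.08,0,0,0],[-0.029,-0.002,0.1,0,0,0],[-0.029,-0.002,0.12,0,0,0],[-0.029,-0.002,0.14,0,0,0],[-0.029,-0.002,0.153,0,0,0],[-0.029,-0.002,0.153,0,0,0],[-0.029,-0.002,0.153,0,0,0]]'; python3 go.py .557 .133 .1218 0 .3645
```

```text
time: 5.45
tool_pos: [0.5581, 0.1338, 0.1237]
tcp_rot: [0.983, -0.001, 0.181, 0.0]
force: [-0.3, 1.3, -1.3]
width: 0.0367
gripper_force: 61.6
t 5.45 row [-0.0021, 0.001, 0.0017, 0.0007, -0.0003, -0.0021] dist 0.002316316633341377
```

```bash
python3 -m crank '[[0,0,0,0,0,0],[0,0,0,0,0,0],[0,0,0,0,0,0],[0,0,0,0,0,0],[0,0,0,0,0,0],[0,0,0,0,0,0]]' 0.15; python3 -m crank '[[0,0,-0.03,0,0,0],[0,0,-0.06,0,0,0],[0,0,-0.1,0,0,0],[0,0,-0.15,0,0,0],[0,0,-0.19,0,0,0],[0,0,-0.19,0,0,0],[0,0,-0.19,0,0,0]]'
python3 - <<'E'
from cell import snapshot
from h import *
for n in["scene","wrist"]:
    d=snapshot(n);np.savez(f"pics/{n}2.npz",**d)
    cv2.imwrite(f"pics/{n}2.png",d["frame"][:,:,::-1])
a=[cv2.imread(f"pics/{n}2.png") for n in["scene","wrist"]]
cv2.imwrite("pics/c2.png",np.hstack([cv2.resize(a[0][130:290,130:330],(400,320)),cv2.resize(a[1],(400,320))]))
E
```

```text
time: 5.95
tool_pos: [0.5579, 0.1346, 0.1239]
tcp_rot: [0.983, -0.0, 0.182, 0.0]
force: [-0.3, 1.1, -0.2]
width: 0.049
gripper_force: 0.0
time: 6.53
tool_pos: [0.504, 0.1349, 0.2678]
tcp_rot: [0.983, -0.0, 0.184, 0.001]
force: [0.3, -0.4, -1.4]
width: 0.0491
gripper_force: 0.0
```

View pics/c2.png

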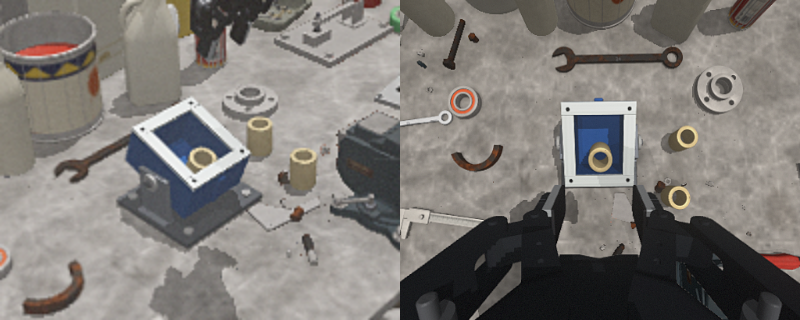

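```bash
python3 go.py .4895 -.3355 .25 7.5 0
```

```text
t 6.63 row [-0.0225, 0.5874, 0.0117, 0.0313, -0.4646, -0.1652] dist 0.47034333713936083
```

The bushing sits in the chamber, at (202,158) in the scene half and (600,158) in the wrist half. Next is the cover.

```bash
python3 -m crank '[[-0.0225,0.587,0,0.031,-0.465,-0.165],[-0.0225,0.587,0,0.031,-0.465,-0.165],[-0.0225,0.587,0,0.031,-0.465,-0.165],[-0.0225,0.587,0,0.031,-0.465,-0.165],[-0.0225,0.587,0,0.031,-0.465,-0.165],[-0.0225,0.587,0,0.031,-0.465,-0.165],[-0.0225,0.587,0,0.031,-0.465,-0.165],[-0.0225,0.587,0,0.031,-0.465,-0.165],[-0.0225,0.587,0,0.031,-0.465,-0.165],[-0.0225,0.587,0,0.031,-0.465,-0.165],[-0.0225,0.587,0,0.031,-0.465,-0.165],[-0.0225,0.587,0,0.031,-0.465,-0.165],[-0.0225,0.587,0,0.031,-0.465,-0.165],[-0.0225,0.587,0.0117,0.031,-0.465,-0.165],[-0.0225,0.587,0.0117,0.031,-0.465,-0.165],[-0.0225,0.587,0.0117,0.031,-0.465,-0.165]]' 1; python3 go.py .4895 -.3355 .031 7.5 0
python3 - <<'E'
from cell import snapshot
from h import *
d=snapshot("wrist");np.savez("pics/wrist3.npz",**d);P=cloud(d);hsv=cv2.cvtColor(d["frame"],cv2.COLOR_RGB2HSV);H,S,V=[hsv[...,i].astype(int) for i in range(3)]
x,y,z=[P[...,i] for i in range(3)]
m=((H<8)|(H>172))&(S>150)&(abs(x-.49)<.08)&(abs(y+.335)<.05)&(z>.02)
t=P[m];tt=t[t[:,2]>.043];print("bar top",cv2.minAreaRect(tt[:,:2].astype(np.float32)),tt[:,2].mean(),len(tt))
m=(abs(x-.49)<.1)&(abs(y+.335)<.1)&(z>.0045)&(z<.06)&(d["z_map"]>0)
N,L,st,ce=cv2.connectedComponentsWithStats(cv2.morphologyEx(m.astype(np.uint8),cv2.MORPH_OPEN,np.ones((3,3))))
i=1+st[1:,4].argmax();t=P[L==i];print("plate",cv2.minAreaRect(t[:,:2].astype(np.float32)),np.median(t[:,2]),st[i])
# face from wrist2, scene2
for n in["wrist2","scene2"]:
    d=load(n);P=cloud(d);hsv=cv2.cvtColor(d["frame"],cv2.COLOR_RGB2HSV);S,V=hsv[...,1],hsv[...,2];x,y,z=[P[...,i] for i in range(3)]
    nn=np.array([-.3564,0,.9343]);C=np.array([.5606,.133,.1125]);ex=np.array([.9343,0,.3564])
    a=(P-C)@nn;m=(abs(a)<.004)&(S<60)&(V>150)&(abs((P-C)@ex)<.075)&(abs(y-.133)<.07)
    q=P[m]-C;(ce,sz,an)=cv2.minAreaRect(np.c_[q@ex,q[:,1]].astype(np.float32));print(n,"face off",ce,sz,an,"h",np.median(q@nn),"slope",np.polyfit(q@ex,q@nn,1)[0],"roll",np.polyfit(q[:,1],q@nn,1)[0],len(q))
E
```

```text
time: 7.97
tool_pos: [0.4902, -0.333, 0.2489]
tcp_rot: [0.998, 0.067, -0.001, -0.001]
force: [-0.1, 0.1, 0.7]
width: 0.0856
gripper_force: 0.0
t 7.97 row [-0.001, 0.0036, 0.2724, -0.0029, 0.0014, 0.0033] dist 0.21796454849025834
bar top ((0.4965460002422333, -0.3218936324119568), (0.08880551904439926, 0.07132580131292343), 36.694698333740234) 0.05754034905983612 470
plate ((0.4896464943885803, -0.33543720841407776), (0.11907456815242767, 0.10734650492668152), 7.640029430389404) 0.008169504020163587 [ 220  121   74   80 5666]
wrist2 face off (-0.0017049722373485565, 0.0012862980365753174) (0.12588566541671753, 0.11298388987779617) 0.6598299741744995 h 0.0007888810030177854 slope -0.00418697989040397 roll 0.004445892549363575 4810
scene2 face off (-0.000473611056804657, 0.0013707242906093597) (0.12766186892986298, 0.1153210699558258) 1.0529385805130005 h -0.0006649801102555522 slope -0.0065481791115934605 roll 0.006463428516172348 694
```

```bash
python3 -m crank '[[-0.001,0.0036,0.05,0,0,0],[-0.001,0.0036,0.1,0,0,0],[-0.001,0.0036,0.15,0,0,0],[-0.001,0.0036,0.2,0,0,0],[-0.001,0.0036,0.23,0,0,0.003],[-0.001,0.0036,0.25,0,0,0.003],[-0.001,0.0036,0.265,0,0,0.003],[-0.001,0.0036,0.272,0,0,0.003],[-0.001,0.0036,0.272,0,0,0.003],[-0.001,0.0036,0.272,0,0,0.003]]' 1 && python3 -m crank '[[0,0,0,0,0,0],[0,0,0,0,0,0],[0,0,0,0,0,0],[0,0,0,0,0,0],[0,0,0,0,0,0],[0,0,0,0,0,0],[0,0,0,0,0,0],[0,0,0,0,0,0],[0,0,0,0,0,0],[0,0,0,0,0,0],[0,0,0,0,0,0],[0,0,0,0,0,0]]' -1
```

```text
time: 8.85
tool_pos: [0.4902, -0.3379, 0.0338]
tcp_rot: [0.998, 0.064, 0.001, 0.0]
force: [0.3, -0.1, 0.8]
width: 0.0855
gripper_force: 0.0
time: 9.85
tool_pos: [0.4897, -0.3379, 0.0332]
tcp_rot: [0.998, 0.064, 0.0, 0.0]
force: [-1.7, 1.0, 5.3]
width: 0.0116
gripper_force: 58.9
```

```bash
python3 -m crank '[[0,0,-0.03,0,0,0],[0,0,-0.07,0,0,0],[0,0,-0.11,0,0,0],[0,0,-0.15,0,0,0],[0,0,-0.19,0,0,0],[0,0,-0.23,0,0,0],[0,0,-0.26,0,0,0],[0,0,-0.27,0,0,0],[0,0,-0.27,0,0,0],[0,0,-0.27,0,0,0]]'; python3 go.py .510 .134 .25 0.5 .3645
python3 - <<'E'
from cell import snapshot
import cv2
d=snapshot("side");cv2.imwrite("pics/s4.png",cv2.resize(d["frame"][130:300,150:350,::-1],None,fx=2,fy=2))
E
```

```text
time: 10.68
tool_pos: [0.489, -0.3377, 0.2471]
tcp_rot: [0.998, 0.064, -0.001, -0.001]
force: [-0.3, 0.1, -3.1]
width: 0.012
gripper_force: 59.0
t 10.68 row [0.1016, -0.5814, -0.0029, -0.0295, 0.465, 0.1505] dist 0.4721673842315989
```

View pics/s4.png

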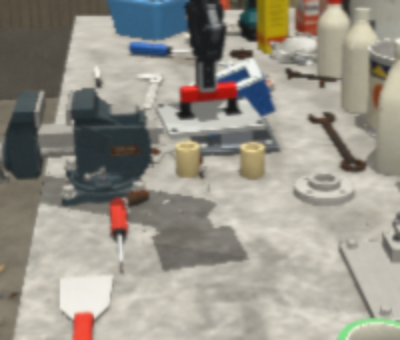

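The cover is held level, with the bar at (208,93) gripped in its middle. Now I carry it over and tilt it.

```bash
python3 -m crank '[[0.003,-0.02,0,-0.001,0.015,0.005],[0.01,-0.055,0,-0.003,0.045,0.014],[0.017,-0.095,0,-0.005,0.076,0.025],[0.024,-0.137,0,-0.007,0.11,0.036],[0.032,-0.18,-0.001,-0.009,0.145,0.047],[0.04,-0.225,-0.001,-0.012,0.18,0.058],[0.048,-0.27,-0.001,-0.014,0.216,0.07],[0.055,-0.315,-0.002,-0.016,0.252,0.082],[0.063,-0.36,-0.002,-0.018,0.288,0.093],[0.071,-0.405,-0.002,-0.02,0.324,0.105],[0.079,-0.45,-0.002,-0.023,0.36,0.117],[0.086,-0.49,-0.003,-0.025,0.392,0.127],[0.092,-0.525,-0.003,-0.027,0.42,0.136],[0.097,-0.555,-0.003,-0.028,0.444,0.144],[0.1,-0.573,-0.003,-0.029,0.458,0.148],[0.1016,-0.5814,-0.003,-0.0295,0.465,0.1505],[0.1016,-0.5814,-0.003,-0.0295,0.465,0.1505],[0.1016,-0.5814,-0.003,-0.0295,0.465,0.1505],[0.1016,-0.5814,-0.003,-0.0295,0.465,0.1505]]'
cat > chk.py <<'E'
from cell import snapshot,monitor
from h import *
import sys
nn=np.array([-.3564,0,.9343]);C=np.array([.560,.134,.1122]);ex=np.array([.9343,0,.3564])
s=monitor.get_state();p=s["tool_pos"]-C;print("TCP in face: x %.4f y %.4f z %.4f"%(p@ex,p[1],p@nn),"F in face",np.round([s["force"]@ex,s["force"][1],s["force"]@nn],1),"grip",s["gripper_force"],"t",s["time"])
lo,hi=float(sys.argv[1]),float(sys.argv[2]) # band of plate top height above face
for n in["scene","side"]:
    d=snapshot(n);cv2.imwrite(f"pics/{n}_{sys.argv[3]}.png",d["frame"][:,:,::-1]);P=cloud(d);q=P-C;u,v,w=q@ex,q[...,1],q@nn
    hsv=cv2.cvtColor(d["frame"],cv2.COLOR_RGB2HSV)
    m=(d["z_map"]>0)&(w>lo)&(w<hi)&(abs(u)<.085)&(abs(v)<.075)&(hsv[...,1]<70)&(hsv[...,2]>100)
    m=cv2.morphologyEx(m.astype(np.uint8),cv2.MORPH_OPEN,np.ones((2,2)));N,L,st,_=cv2.connectedComponentsWithStats(m);m=L==1+st[1:,4].argmax()
    A=np.c_[u[m],v[m],np.ones(m.sum())]
    c=np.linalg.lstsq(A,w[m],rcond=None)[0]
    for _ in range(4):
        k=abs(w[m]-A@c)<.002;c=np.linalg.lstsq(A[k],w[m][k],rcond=None)[0]
    r=cv2.minAreaRect(A[k][:,:2].astype(np.float32));print(n,"top h %.4f slope x %.4f y %.4f"%(c[2],c[0],c[1]),"ctr",np.round(r[0],4),"size",np.round(r[1],4),"ang",round(r[2],2),k.sum())
E
python3 chk.py .05 .15 5; python3 go.py .5302 .134 .1902 0.5 .3645
```

```text
time: 12.32
tool_pos: [0.5104, 0.1321, 0.2506]
tcp_rot: [0.983, 0.003, 0.181, -0.0]
force: [0.8, -0.4, -1.9]
width: 0.0112
gripper_force: 59.1
TCP in face: x 0.0030 y -0.0019 z 0.1470 F in face [ 0.1 -0.4 -2.1] grip 59.05401527881622 t 12.3167
scene top h 0.1190 slope x -0.0818 y 0.1432 ctr [-0.0044  0.0116] size [0.1475 0.0431] ang 31.79 172
side top h 0.1234 slope x -0.0019 y -0.0020 ctr [ 0.007 -0.012] size [0.0961 0.1149] ang 89.77 177
t 12.42 row [-0.0041, -0.0019, 0.0797, 0.0018, -0.0008, -0.0019] dist 0.06388492521529247
```

```bash
python3 -m crank '[[-0.004,-0.002,0.02,0,0,-0.002],[-0.004,-0.002,0.04,0,0,-0.002],[-0.004,-0.002,0.06,0,0,-0.002],[-0.004,-0.002,0.08,0,0,-0.002],[-0.004,-0.002,0.095,0,0,-0.002],[-0.004,-0.002,0.107,0,0,-0.002],[-0.004,-0.002,0.116,0,0,-0.002],[-0.004,-0.002,0.122,0,0,-0.002],[-0.004,-0.002,0.122,0,0,-0.002],[-0.004,-0.002,0.122,0,0,-0.002],[-0.004,-0.002,0.122,0,0,-0.002]]'; python3 chk.py .01 .035 6
```

```text
time: 13.33
tool_pos: [0.5425, 0.1355, 0.1595]
tcp_rot: [0.983, 0.005, 0.182, -0.0]
force: [0.8, -0.4, -2.4]
width: 0.0118
gripper_force: 59.1
TCP in face: x 0.0005 y 0.0015 z 0.0504 F in face [-0.1 -0.4 -2.5] grip 59.05328571796417 t 13.3333
scene top h 0.0219 slope x -0.1154 y 0.1546 ctr [-0.0092  0.0113] size [0.1342 0.0325] ang 35.47 146
side top h 0.0264 slope x -0.0025 y -0.0111 ctr [ 0.0046 -0.0075] size [0.1158 0.1003] ang 0.19 171
```

```bash
python3 -c "
import cv2,numpy as np
a=cv2.imread('pics/scene_6.png')[150:270,160:290];b=cv2.imread('pics/side_6.png')[120:220,210:320]
cv2.imwrite('pics/c6.png',np.hstack([cv2.resize(a,(400,370)),cv2.resize(b,(400,370))]))"
```

```text
(no output)
```

View pics/c6.png

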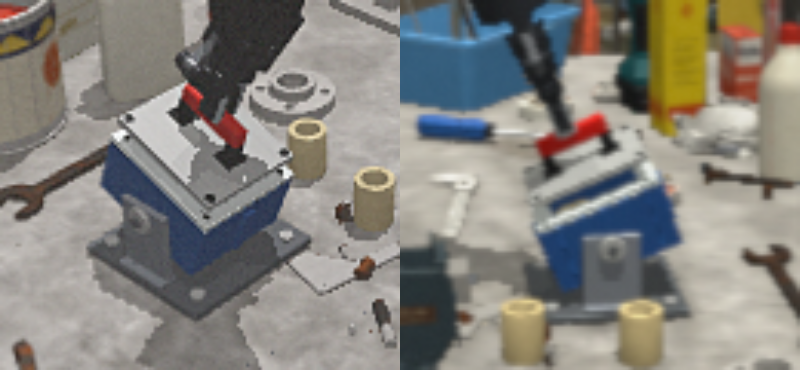

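The cover hovers parallel to the face and roughly centred, with a gap of about 17 mm. I'll check its centring by depth only.

```bash
sed -i 's/&(hsv\[...,1\]<70)&(hsv\[...,2\]>100)//' chk.py; python3 chk.py .021 .031 7
```

```text
TCP in face: x 0.0006 y 0.0015 z 0.0505 F in face [-1.2  0.  -2.4] grip 59.05282974243164 t 13.4333
scene top h 0.0224 slope x -0.0612 y 0.1178 ctr [-0.0093  0.0143] size [0.1448 0.0511] ang 32.05 260
side top h 0.0184 slope x -0.0094 y -0.3040 ctr [0.0442 0.2268] size [0.5484 0.1106] ang 81.06 40
```

```bash
cat > grid.py <<'E'
from cell import snapshot
from h import *
nn=np.array([-.3564,0,.9343]);C=np.array([.560,.134,.1122]);ex=np.array([.9343,0,.3564])
for n in["scene","side"]:
    d=snapshot(n);P=cloud(d);q=P-C;u,v,w=q@ex,q[...,1],q@nn
    print(n)
    for a in np.arange(-.07,.075,.01):
        print("%.2f"%a,[(lambda t:round(float(np.median(t))*1e3) if len(t) else None)(w[(abs(u-a)<.005)&(abs(v-b)<.005)&(w>-.02)&(w<.06)&(d["z_map"]>0)]) for b in np.arange(-.07,.075,.01)])
E
python3 grid.py
```

```text
scene
-0.07 [None, None, None, None, None, None, -17, -16, -16, None, None, None, None, None, None]
-0.06 [None, -11, 0, -1, 0, -1, 0, 0, 0, 0, -1, -1, -2, -9, None]
-0.05 [None, 0, 23, 22, 24, 24, 24, 24, 24, 24, 23, 23, 1, -11, None]
-0.04 [None, 17, 25, 24, 25, 24, 25, 26, 24, 24, 24, 24, 10, -8, None]
-0.03 [None, None, 24, 25, 25, 23, 26, 44, 37, 26, 24, 24, 9, -10, None]
-0.02 [None, None, 23, 24, 24, 24, None, 27, 42, 24, 24, 25, 17, -7, None]
-0.01 [None, None, 25, 24, 25, None, 24, 24, 38, 25, 24, 24, -1, -12, None]
0.00 [None, None, 25, 25, 25, None, 24, 26, 26, 24, 23, 24, 1, -9, None]
0.01 [None, None, 25, 25, None, None, 24, 25, 25, 25, 24, 24, 17, -6, None]
0.02 [None, None, None, None, None, None, 24, 25, 46, 23, 25, 25, 1, -6, None]
0.03 [None, None, None, None, None, None, None, 27, 37, 25, 24, 23, 20, -9, None]
0.04 [None, None, None, None, None, None, None, 24, 26, 25, 24, 23, 0, -6, None]
0.05 [None, None, None, None, None, None, 25, 24, 25, 25, 24, 24, 22, -9, None]
0.06 [None, None, None, None, 23, 24, 23, 24, 24, 24, 24, 23, 1, -5, None]
0.07 [None, None, None,
[... 526 characters left out ...]
, 27, None, None]
-0.01 [None, -8, 3, 27, 27, 26, 51, 48, 27, 27, 26, -13, 27, None, None]
0.00 [None, -8, 2, 14, 26, 27, 50, 49, 28, 28, 26, -12, 27, None, None]
0.01 [None, -9, 18, 1, 26, 26, 40, 48, 27, 27, 26, -14, 26, None, None]
0.02 [None, -4, 1, 14, 26, 26, 50, 50, 26, 27, 26, -17, 26, None, None]
0.03 [None, -15, -2, 13, 27, 28, 50, 41, None, None, 26, -15, None, None, None]
0.04 [None, -13, -1, 23, 25, 25, 31, 48, 29, 27, -18, -14, 26, None, None]
0.05 [None, -7, -4, 26, 1, 25, 2, 25, 26, 25, 26, 26, 27, None, None]
0.06 [None, -8, 2, 17, 3, None, 13, 25, None, 27, 28, 29, 27, None, None]
0.07 [None, None, None, None, None, None, None, -17, None, None, None, None, None, None, None]
```

```bash
cat > ext.py <<'E'
from cell import snapshot,monitor
from h import *
import sys
nn=np.array([-.3564,0,.9343]);C=np.array([.560,.134,.1122]);ex=np.array([.9343,0,.3564])
s=monitor.get_state();p=s["tool_pos"]-C;print("TCP",np.round([p@ex,p[1],p@nn],4),"F",np.round([s["force"]@ex,s["force"][1],s["force"]@nn],1),"grip",s["gripper_force"],"t",s["time"])
for n,h in[("scene",float(sys.argv[1])-.001),("side",float(sys.argv[1])+.001)]:
    d=snapshot(n);P=cloud(d);q=P-C;u,v,w=q@ex,q[...,1],q@nn
    for nm,hh in(("plate",h),("rim",h-.008 if len(sys.argv)<3 else float(sys.argv[2]))):
        m=(abs(w-hh)<.0025)&(abs(u)<.07)&(abs(v)<.065)&(d["z_map"]>0)
        m=cv2.morphologyEx(m.astype(np.uint8),cv2.MORPH_CLOSE,np.ones((3,3)))&m
        A=np.c_[u[m>0],v[m>0],np.ones((m>0).sum())];c=np.linalg.lstsq(A,w[m>0],rcond=None)[0]
        r=cv2.minAreaRect(A[:,:2].astype(np.float32))
        print(n,nm,"h,slopes",np.round(c[[2,0,1]],4),"ctr",np.round(r[0],4),np.round(r[1],4),round(r[2],2),"pct",np.percentile(A[:,0],[1,99]).round(4),np.percentile(A[:,1],[1,99]).round(4),len(A))
E
python3 ext.py .0255 0
```

```text
TCP [0.0004 0.0015 0.0503] F [-1.5 -0.5 -2.3] grip 59.052443504333496 t 13.6333
scene plate h,slopes [ 0.0244 -0.0021  0.001 ] ctr [0.0012 0.0024] [0.121  0.1091] 1.04 pct [-0.0586  0.0599] [-0.0501  0.0548] 835
scene rim h,slopes [-0.0004 -0.0043 -0.0016] ctr [-0.0011  0.0008] [0.1275 0.1137] 0.7 pct [-0.064   0.0601] [-0.0538  0.057 ] 285
side plate h,slopes [ 0.0264 -0.0025  0.0067] ctr [ 0.0027 -0.0013] [0.1196 0.1122] 0.22 pct [-0.0554  0.0613] [-0.0549  0.0509] 285
side rim h,slopes [ 0.0008 -0.0021  0.0078] ctr [ 0.0012 -0.0043] [0.1253 0.115 ] 0.67 pct [-0.0611  0.0629] [-0.0612  0.0354] 119
```

```bash
python3 -m crank '[[-0.0025,0.002,0.005,0,0,0],[-0.0025,0.002,0.009,0,0,0],[-0.0025,0.002,0.013,0,0,0],[-0.0025,0.002,0.016,0,0,0],[-0.0025,0.002,0.0175,0,0,0],[-0.0025,0.002,0.018,0,0,0],[-0.0025,0.002,0.018,0,0,0],[-0.0025,0.002,0.018,0,0,0]]'; python3 ext.py .0115 0
```

```text
time: 14.4
tool_pos: [0.5457, 0.1341, 0.145]
tcp_rot: [0.983, 0.005, 0.182, -0.0]
force: [-0.4, 0.4, -2.0]
width: 0.0111
gripper_force: 59.0
TCP [-0.0017  0.0001  0.0357] F [-1.   0.4 -1.7] grip 59.0438586473465 t 14.4
scene plate h,slopes [ 0.0102 -0.0019  0.0023] ctr [-0.0016  0.001 ] [0.1203 0.1095] 0.81 pct [-0.0605  0.0568] [-0.0512  0.0539] 787
scene rim h,slopes [-0.0003  0.0016 -0.0059] ctr [-0.0275  0.0295] [0.1666 0.0821] 42.24 pct [-0.0639  0.0595] [-0.0527  0.0575] 125
side plate h,slopes [ 0.012  -0.0025  0.0002] ctr [ 0.001  -0.0031] [0.1188 0.1103] 0.07 pct [-0.0576  0.0589] [-0.0561  0.0515] 281
side rim h,slopes [ 0.0008 -0.002   0.008 ] ctr [ 0.0012 -0.0042] [0.1255 0.1188] 1.2 pct [-0.0613  0.0645] [-0.0627  0.0434] 84
```

Centred, with a gap of about 2.5–3 mm. I close it in small steps and watch the force.

```bash
python3 -m crank '[[0,0,0.001,0,0,0],[0,0,0.002,0,0,0],[0,0,0.0025,0,0,0],[0,0,0.0025,0,0,0]]'; python3 -m crank '[[0,0,0.0005,0,0,0],[0,0,0.001,0,0,0],[0,0,0.001,0,0,0]]'
```

```text
time: 14.83
tool_pos: [0.5463, 0.134, 0.1429]
tcp_rot: [0.983, 0.005, 0.182, -0.0]
force: [-0.3, -1.1, -2.2]
width: 0.0118
gripper_force: 59.1
time: 15.08
tool_pos: [0.5466, 0.134, 0.1426]
tcp_rot: [0.983, 0.005, 0.182, 0.0]
force: [-5.1, -1.0, 4.7]
width: 0.0112
gripper_force: 60.0
```

```bash
python3 -m crank '[[0,0,0.0003,0,0,0],[0,0,0.0003,0,0,0],[0,0,0.0003,0,0,0],[0,0,0.0003,0,0,0],[0,0,0.0003,0,0,0],[0,0,0.0003,0,0,0]]'; python3 ext.py .0085 0;python3 -c "
import time
from cell import monitor
print(monitor.get_state()['force'],monitor.get_state()['ft_torque'])"
```

```text
time: 15.58
tool_pos: [0.5466, 0.134, 0.1425]
tcp_rot: [0.983, 0.005, 0.182, 0.0]
force: [-8.7, -1.3, 8.9]
width: 0.0113
gripper_force: 60.6
TCP [-0.0017  0.      0.0331] F [-5.  -1.3 11.5] grip 60.61431348323822 t 15.5833
scene plate h,slopes [ 0.0074 -0.0042  0.0026] ctr [-0.0011  0.0013] [0.1209 0.1083] 0.99 pct [-0.0606  0.0573] [-0.0511  0.0538] 832
scene rim h,slopes [-0.0001  0.0014 -0.0028] ctr [-0.0017  0.0024] [0.125  0.1119] 0.28 pct [-0.064   0.0586] [-0.0495  0.0583] 131
side plate h,slopes [ 0.0095 -0.005   0.0076] ctr [ 0.0004 -0.0026] [0.1189 0.1122] 1.42 pct [-0.0577  0.059 ] [-0.056   0.0524] 296
side rim h,slopes [ 0.0011 -0.0027  0.0162] ctr [ 0.0013 -0.0021] [0.1254 0.1178] 0.68 pct [-0.0614  0.0644] [-0.061   0.0541] 77
[-9.23512841 -1.77295517  8.499582  ] [-0.36037637  1.57586058 -0.18344537]
```

```bash
python3 -c "
from cell import order
print(order.hand_in())"
```

```text
the job is handed in; nothing more can be done
None
```

I put the bushing in the chamber and let go of it. The job is handed in with the cover still gripped and pressed on the sloped face: flush, square, centred to about 2 mm and at roughly 14 N by my measurements. The hand-in did not report a verdict.

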